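# Seat the drain key on the hidden spindle and clamp the shower rail

## Robot

A 6-joint arm with a two-finger parallel gripper is mounted at the origin on the work surface. World frame = base frame: x ahead of the robot, y to its left, z up, the work surface at z = 0. Lengths are in m, angles in rad, forces in N, time in s.
With the tool pointing down it reaches from about 0.3 to 0.825 m from the base axis. Payload 5.4 kg.
Tool frame: the origin (TCP) lies midway between the tips of the shut fingers; the grasp point (between the pads) lies behind it (arm.tcp_to_grasp is the z of the grasp point in the tool frame, in m); z points along the fingers, y is the direction in which the jaws open and shut (so a half turn about z gives the same grasp; the last joint's range is limited). The gripper opens to 92 mm and grips with 3 to 60 N. Pads are 20 mm wide; open, the fingers measure 128 mm over their backs; the gripper's body (75 mm by 189 mm) begins 69 mm behind the grasp point.
Start: joints at [1.042, 0.158, 1.597, -0, 1.386, -0.21], TCP at [0.18, 0.546, 0.215] pointing down, gripper open.
Joint ranges: [-2.91, 2.91], [-0.94, 2.29], [0.18, 2.7], [-1.29, 4.43], [0.17, 2.64], [-3, 3]. Speed limits (rad/s): [2.57, 2.57, 3.14, 3.14, 3.14, 3.14].

## Interface

Orientations are given as a 3x3 rotation matrix whose columns are the frame's x, y, z axes.
In Python, from rig import arm gives the robot as it stands. The module is installed in compiled form; this text tells all that it offers.
- The arm moves only by the shell command python3 -m handwheel 'ROWS'. ROWS is JSON, a list of rows, each an object of numbers: "ax", "ay", "az": the turn, a rotation vector about the tool's x, y, z in rad; "x", "y", "z": the shift along the tool's x, y, z in mm; "jaw": the opening, from 0 (shut) to 1 (fully open). A call has 1 to 12 rows; each row is the pose to reach, as a shift and turn from the pose commanded when the call began, along the tool's axes at that moment; what a row does not reach only later rows make up. A row lasts 1/10 s, in which the tool goes at most 50 mm and 8.59 degrees, less where a joint would pass 70% of its speed; a pose out of reach is approached as far as the arm can. A call with a gripper value outside its range is refused whole. The fingers move at their own pace and stop on an object; the grip force is fixed at half the most. Time passes only in rows, so rows that repeat a pose let the fingers close. It gives the time, the measured TCP pose, the force and the opening at its end, in the units of the state.
- arm.get_obs(): the state, without advancing time (a new reading comes with each control period).
- arm.read_camera(name): name is "scene" or "top"; returns a dict with "img" (480x640x3 uint8, red, green, blue), "fov_y" (degrees; the focal length in pixels is half the picture's height over the tangent of half this angle, whatever the lens; pixels are square), "cx", "cy" (the principal point, pixels), "R" (3x3) and "t" (3): a world point X has camera coordinates R X + t. Camera axes: x right, y down, z forward; pixel columns grow to the right and rows downward; lengths in m; the calibration is good to about 2 mm. A picture is of the moment at which its call begins. There is no depth.
- arm.finish_job(): hands the job in, once; it reports no verdict.
The state is a dict: "t": time; "q": joint angles; "joint_vel": joint speeds; "tau": joint torques, N m; "tcp_pos": TCP position; "tcp_rot": TCP orientation; "force": force on the tool from outside, world axes, zero at the start; "ft_torque": the same for the moment, N m; "opening": finger opening in m.
Only numpy, scipy, OpenCV 4.12 (cv2) and the standard library are available. Lean on these libraries where they do the work, as an engineer would, in place of code of your own. Each camera call takes 0.05 s, during which the arm holds its last target. There are 200 camera calls.

## Task

Clamp the shower rail down in its rack: take the steel T-handled key from its stand, lower it into the rack's sleeve and find the square spindle by feel, pressing only lightly, until the key's flange sits flush on the sleeve's rim. Only then turn the key clockwise (seen from above) until the clamp arm lies square across the rail, and leave the key standing there. Keep your fingers off the rack, and do not disturb the rail or the other things.

Things in the scene. Friction and masses are not known exactly. Their poses are not given: they have to be found in the camera images.
- key: loose steel T-handled key, 127 mm tall, 0.28 to 0.46 kg, upright in its stand. Origin: centre of its lower end (socket mouth), z up. Up from there: a square socket 21.5 mm wide inside, 30 mm deep, flats along the key's x and y, outside 37.7 mm across corners; a neck to 50 mm; a round flange 62 mm wide from 50 to 58 mm; a 16 mm shank; a crossbar at 105 to 127 mm
- key_grip (a point): middle of the key's crossbar, on the shank's axis, 116 mm above the key's origin. The bar is 90 mm long along the key's x, 14 mm thick along its y, 22 mm high: grip it across the 14 mm
- stand: fixed white round cup, 30 mm high, 54 mm wide, foot 72 mm wide, inner floor 6 mm up, inside 46 mm wide; origin at the centre of its underside; the key stands in it
- rack: fixed white plastic rack, base plate 150 (x) by 220 (y) by 20 mm; origin at the centre of its underside. The rail lies along the rack's y, 30 mm to its +x, and the upright sleeve stands 30 mm to its -x, in the middle. The key's contact force on the rack, from pressing and twisting together, must stay under 60 N; a twist of 0.3 N m alone makes about 40 N
- well_rim (a point): centre of the sleeve's mouth, level with its rim, 100 mm above the table; axes as the rack. The sleeve is an upright round tube, 40 mm wide inside, flaring in the top 14 mm to about 50 mm inside and 58 mm outside. A slit rubber dust seal 15 mm down hides the inside but does not resist. The key is fully home when its flange rests on the rim: key origin 50 mm below this point
- well_floor (a point): floor of the sleeve, on its axis, 80 mm below the rim. A 20 mm square steel spindle stands here. Hidden and different each time: its angle (anything within 90 degrees) and its top, 28 to 40 mm below the rim. It yields down on a spring: 3 N, then 1 N per mm, for 7 mm, then solid. With the socket within about 5 degrees of the square it springs up into it and the push fades
- clamp (a joint): angle of the grey clamp arm, rad: 0 parallel to the rail (a stop), growing clockwise seen from above, 1.57 square across the rail, 1.75 the other stop; starts at 0.12 to 0.3. The spindle turns it, against a friction of about 0.06 N m. A twisted key binds on the spindle and does not slide down: ease the twist first. The square is damaged if the arm is swung with the key only part way on
- clamp_tip (a point): tip of the clamp arm, 78 mm from the sleeve's axis, 59 mm above the table; at joint 0 it points to the rack's +y, at 1.57 to its +x, over the rail
- rail: loose chrome shower rail piece, 25 mm tube, 240 mm long, lying in two saddles of the rack; origin at mid-length on its underside (26 mm above the table), y along it
- spanner: steel spanner, 150 mm long, lying near the stand: leave alone
- nut: brass ring nut, 44 mm wide, 12 mm high, lying near the stand: leave alone
- float_arm: green plastic float arm, 84 mm float (origin under it) with a 260 mm arm along its x, at the back: leave alone
- plunger_handle: wooden plunger handle with black rubber tips, 315 mm long, lying at the back: leave alone
- jar: jar, 64 mm wide, 90 mm high, at the left: leave alone
- can: can, 60 mm wide, 110 mm high, at the right: leave alone
- cup: grey cup, 70 mm wide, 80 mm high, at the left: leave alone
There are look-alikes about, which are no part of the job. What is shaped like the key but purple or yellow is not meant.

How it is judged:
By the outcome, as a careful person would: the job done as asked, in the order asked, and still so for the second after the job is handed in, with the robot touching nothing.
It also fails if it takes over 70 s, if anything falls off the work surface, if the arm or the gripper's body presses on something with over 40 N, if the wrist force passes 120 N, or if a joint passes its speed limit or range.

## Working session

There is one attempt and no reset: what is moved stays moved. The work goes in short steps, Python scripts to look and compute and a shell command to move; the robot and the scene stay as the last step left them, time stands still between calls to the robot, and variables do not carry over. Pictures are saved under pics/ and viewed, about 8 in all and at most 12, crops included, and the job is handed in when it is done.

```bash
mkdir -p pics
cat > h.py <<'E'
import numpy as np, cv2
from rig import arm
def cam(n):
    c=arm.read_camera(n); c['f']=240/np.tan(np.radians(c['fov_y'])/2); c['R']=np.array(c['R']); c['t']=np.array(c['t']); return c
def ray(c,u,v):
    d=c['R'].T@np.array([(u-c['cx'])/c['f'],(v-c['cy'])/c['f'],1]); o=-c['R'].T@c['t']; return o,d
def onz(c,u,v,z):
    o,d=ray(c,u,v); return o+d*(z-o[2])/d[2]
def proj(c,X):
    p=c['R']@np.array(X)+c['t']; return c['f']*p[:2]/p[2]+[c['cx'],c['cy']]
def save(c,n): cv2.imwrite('pics/'+n,c['img'][:,:,::-1])
E
python3 - <<'E'
from h import *
for n in('scene','top'):
    c=cam(n); save(c,n+'0.png'); o,_=ray(c,0,0); print(n,c['f'],c['cx'],c['cy'],o.round(3),c['R'].round(3).tolist())
o=arm.get_obs(); print({k:np.round(v,3).tolist() for k,v in o.items()},arm.tcp_to_grasp)
E
```

```text
scene 532.9666668347701 317.4904306008456 231.24134453922724 [ 1.075 -0.619  1.101] [[0.789, 0.614, -0.019], [0.474, -0.628, -0.617], [-0.391, 0.478, -0.787]]
top 550.5033548208065 321.82038602846734 232.60250749552887 [ 0.331 -0.021  1.432] [[0.016, -1.0, 0.007], [-0.984, -0.018, -0.179], [0.179, -0.004, -0.984]]
{'t': 0.1, 'q': [1.042, 0.159, 1.598, -0.0, 1.386, -0.21], 'joint_vel': [0.001, -0.003, -0.002, 0.0, 0.0, -0.001], 'tau': [-0.001, -38.65, -32.296, 0.07, 0.034, -0.0], 'tcp_pos': [0.18, 0.546, 0.214], 'tcp_rot': [[-0.95, 0.313, -0.001], [0.313, 0.95, -0.001], [0.0, -0.002, -1.0]], 'force': [-1.153, -0.868, -0.39], 'ft_torque': [0.009, -0.006, -0.029], 'opening': 0.092} -0.0187
```

View pics/scene0.png

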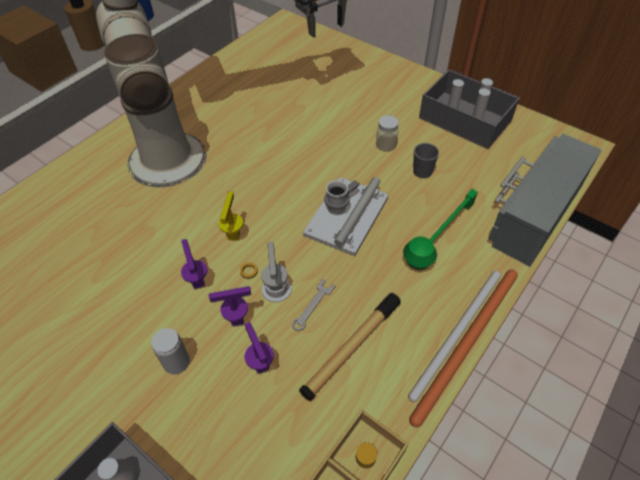

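View pics/top0.png

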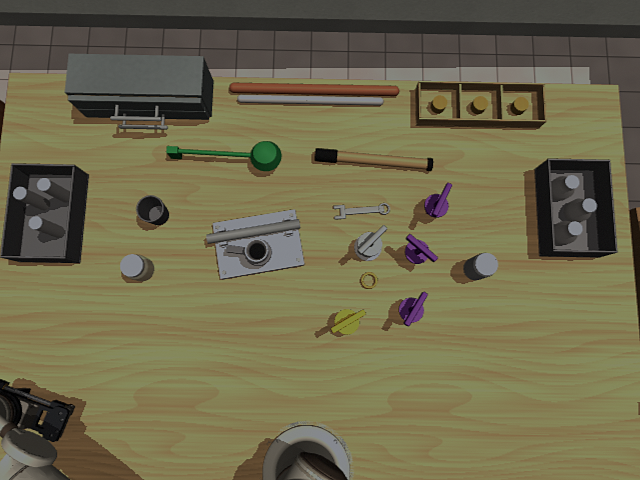

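The scene picture shows the steel key at about (273,270), the rack at (346,215) with its sleeve at (337,190). In the top picture the key is at (371,243), the sleeve at (257,250) and the rail runs from (208,238) to (299,224). Next I'll take enlarged crops to get precise pixels.

Run:
```python
from h import *
t=cv2.imread('pics/top0.png'); s=cv2.imread('pics/scene0.png')
def crop(i,x,y,w,h): 
    o=cv2.resize(i[y:y+h,x:x+w],(400,300),interpolation=cv2.INTER_CUBIC)
    o=cv2.convertScaleAbs(o,alpha=1.3)
    k=400/w
    for a in range(x-x%10+10,x+w,10): cv2.line(o,(int((a-x)*k),0),(int((a-x)*k),6 if a%50 else 14),(0,0,255),1)
    for b in range(y-y%10+10,y+h,10): cv2.line(o,(0,int((b-y)*k)),(6 if b%50 else 14,int((b-y)*k)),(0,0,255),1)
    return o
im=np.vstack([np.hstack([crop(t,340,215,64,48),crop(t,200,200,112,84)]),np.hstack([crop(s,240,235,80,60),crop(s,295,170,104,78)])])
cv2.imwrite('pics/crops.png',im)
```

```text
(no output)
```

View pics/crops.png

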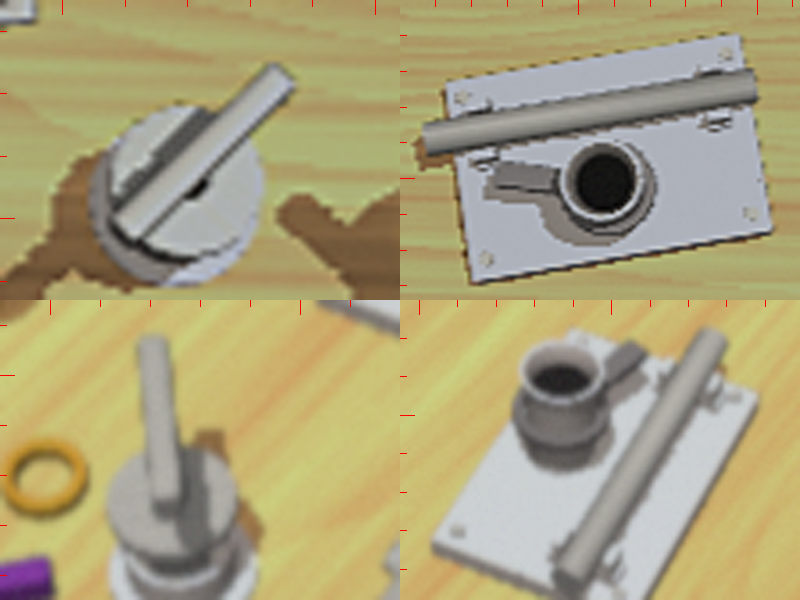

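The crops give the key bar's top-face ends, the flange, the sleeve's hole and rim, and the rail's ends. From these I'll triangulate and cross-check.

Run:
```python
from h import *
T=cam('top'); S=cam('scene')
P=lambda X,Y,x0,y0,w,ox=0,oy=0: ((X-ox+.5)*w/400-.5+x0,(Y-oy+.5)*w/400-.5+y0)
k=lambda X,Y:P(X,Y,340,215,64); r=lambda X,Y:P(X,Y,200,200,112,400,0); sk=lambda X,Y:P(X,Y,240,235,80,0,300); sr=lambda X,Y:P(X,Y,295,170,104,400,300)
a=onz(T,*k(284,76),.133); b=onz(T,*k(124,227),.133)
print('bar',a,b,np.linalg.norm(a-b),'mid',(a+b)/2,'ang',np.degrees(np.arctan2(*(a-b)[[1,0]])))
print('flange top',onz(T,*k(186,183),.064))
# scene: bar top face ends, flange centre
a2=onz(S,*sk(152,338),.133); b2=onz(S,*sk(163,490),.133); print('scene bar',a2,b2,np.linalg.norm(a2-b2),(a2+b2)/2,np.degrees(np.arctan2(*(a2-b2)[[1,0]])))
print('flange sc',onz(S,*sk(172,500),.064))
# sleeve: dark hole in top
g=cv2.cvtColor(T['img'],cv2.COLOR_RGB2GRAY)[238:266,240:275]
m=(g<60).astype(np.uint8); n,l,st,ce=cv2.connectedComponentsWithStats(m); i=1+st[1:,4].argmax(); u,v=ce[i]+[240,238]
print('hole px',u,v,st[i],'z85',onz(T,u,v,.085))
print('rim top', onz(T,*r(603,180),.1),'rim scene',onz(S,*sr(562,369),.1))
c=[r(444,82),r(738,35),r(772,232),r(474,283)]
Q=[onz(T,*p,.02) for p in c]; print('corners',np.round(Q,3).tolist(),'sides',[np.linalg.norm(Q[i]-Q[i-1]).round(3) for i in range(4)],'centre',np.mean(Q,0))
e1=onz(T,*r(428,137),.045); e2=onz(T,*r(752,88),.045); print('rail',e1,e2,np.linalg.norm(e1-e2),np.degrees(np.arctan2(*(e1-e2)[[1,0]])))
print('clamp tip',onz(T,*r(487,190),.06))
for X in ([.55,-.1,.1],): pass
```

```text
bar [ 0.5850897  -0.17857267  0.133     ] [ 0.52529354 -0.11722628  0.133     ] 0.08566773251880241 mid [ 0.55519162 -0.14789947  0.133     ] ang -45.73315776329395
flange top [ 0.55394282 -0.14723697  0.064     ]
scene bar [ 0.52674911 -0.12015803  0.133     ] [ 0.58516505 -0.17999712  0.133     ] 0.08362498781759134 [ 0.55595708 -0.15007757  0.133     ] 134.31050266088548
flange sc [ 0.55730758 -0.15041334  0.064     ]
hole px 257.072 250.34 [  9   4  17  18 250] z85 [0.52941127 0.1321754  0.085     ]
rim top [0.52792133 0.13193949 0.1       ] rim scene [0.52958575 0.13150425 0.1       ]
corners [[0.61, 0.26, 0.02], [0.649, 0.046, 0.02], [0.504, 0.018, 0.02], [0.463, 0.231, 0.02]] sides [np.float64(0.15), np.float64(0.218), np.float64(0.148), np.float64(0.217)] centre [0.55664326 0.13867695 0.02      ]
rail [0.56488063 0.26438351 0.045     ] [0.60471547 0.03378974 0.045     ] 0.23400918397642703 99.80105626565995
clamp tip [0.52528083 0.21781688 0.06      ]
```

Both views agree: key axis ≈ (0.5555, −0.1485), bar at −45.5°, sleeve ≈ (0.5285, 0.132), rack +x at about 10.3°, arm joint about 0.15. The sizes also check out, so I'll work out the first move.

```bash
cat >> h.py <<'E'
from scipy.spatial.transform import Rotation as Ro
def delta(p,yaw):
    o=arm.get_obs(); R=np.array(o['tcp_rot']); a=np.radians(yaw)
    Rt=np.array([[np.cos(a),np.sin(a),0],[np.sin(a),-np.cos(a),0],[0,0,-1]])
    print('t',round(o['t'],2),'tcp',np.round(o['tcp_pos'],4),'yaw',np.degrees(np.arctan2(R[1,0],R[0,0])).round(2),'F',np.round(o['force'],2),'op',round(o['opening'],4),'q6',np.round(o['q'][5],3))
    print('shift mm',(R.T@(np.array(p)-o['tcp_pos'])*1000).round(1),'rotvec',Ro.from_matrix(R.T@Rt).as_rotvec().round(4))
E
python3 -c "
from h import *
delta([.5555,-.1485,.215],134.5)"
```

```text
t 0.2 tcp [0.18   0.5457 0.214 ] yaw 161.74 F [-0.52 -0.55 -1.  ] op 0.0918 q6 -0.21
shift mm [-5.741e+02 -5.416e+02 -5.000e-01] rotvec [-0.0011  0.      0.4754]
```

```bash
python3 -m handwheel '[{"x":-574,"y":-541.5,"az":0.475},{"x":-574,"y":-541.5,"az":0.475},{"x":-574,"y":-541.5,"az":0.475},{"x":-574,"y":-541.5,"az":0.475},{"x":-574,"y":-541.5,"az":0.475},{"x":-574,"y":-541.5,"az":0.475},{"x":-574,"y":-541.5,"az":0.475},{"x":-574,"y":-541.5,"az":0.475},{"x":-574,"y":-541.5,"az":0.475},{"x":-574,"y":-541.5,"az":0.475},{"x":-574,"y":-541.5,"az":0.475},{"x":-574,"y":-541.5,"az":0.475}]'; python3 -c "
from h import *
delta([.5555,-.1485,.215],134.5)"
```

```text
t 0.2 tcp [0.18   0.5457 0.214 ] yaw 161.74 F [-0.52 -0.55 -1.  ] op 0.0918 q6 -0.21
shift mm [-5.741e+02 -5.416e+02 -5.000e-01] rotvec [-0.0011  0.      0.4754]invalid input
```

```bash
python3 -m handwheel '[{"ax":0,"ay":0,"az":0.475,"x":-574,"y":-541.5,"z":0,"jaw":1},{"ax":0,"ay":0,"az":0.475,"x":-574,"y":-541.5,"z":0,"jaw":1},{"ax":0,"ay":0,"az":0.475,"x":-574,"y":-541.5,"z":0,"jaw":1},{"ax":0,"ay":0,"az":0.475,"x":-574,"y":-541.5,"z":0,"jaw":1},{"ax":0,"ay":0,"az":0.475,"x":-574,"y":-541.5,"z":0,"jaw":1},{"ax":0,"ay":0,"az":0.475,"x":-574,"y":-541.5,"z":0,"jaw":1},{"ax":0,"ay":0,"az":0.475,"x":-574,"y":-541.5,"z":0,"jaw":1},{"ax":0,"ay":0,"az":0.475,"x":-574,"y":-541.5,"z":0,"jaw":1},{"ax":0,"ay":0,"az":0.475,"x":-574,"y":-541.5,"z":0,"jaw":1},{"ax":0,"ay":0,"az":0.475,"x":-574,"y":-541.5,"z":0,"jaw":1}]'; python3 -c "
from h import *
delta([.5555,-.1485,.215],134.5)"
```

```text
t: 1.2
tcp_pos: [0.4186, 0.1042, 0.2147]
tcp_rot: [[-0.701, 0.713, 0.001], [0.713, 0.701, 0.0], [-0.0, 0.001, -1.0]]
force: [1.3, 1.1, 0.2]
opening: 0.0919
t 1.2 tcp [0.4186 0.1042 0.2147] yaw 134.51 F [1.32 1.12 0.2 ] op 0.0919 q6 -0.815
shift mm [-2.762e+02 -7.950e+01 -2.000e-01] rotvec [0.0006 0.0004 0.0001]
```

All fields are required in each row, and the move works. I'll carry on to above the key.

```bash
python3 -m handwheel '[{"ax":0,"ay":0,"az":0,"x":-276,"y":-79,"z":0,"jaw":1},{"ax":0,"ay":0,"az":0,"x":-276,"y":-79,"z":0,"jaw":1},{"ax":0,"ay":0,"az":0,"x":-276,"y":-79,"z":0,"jaw":1},{"ax":0,"ay":0,"az":0,"x":-276,"y":-79,"z":0,"jaw":1},{"ax":0,"ay":0,"az":0,"x":-276,"y":-79,"z":0,"jaw":1},{"ax":0,"ay":0,"az":0,"x":-276,"y":-79,"z":0,"jaw":1},{"ax":0,"ay":0,"az":0,"x":-276,"y":-79,"z":0,"jaw":1},{"ax":0,"ay":0,"az":0,"x":-276,"y":-79,"z":0,"jaw":1},{"ax":0,"ay":0,"az":0,"x":-276,"y":-79,"z":0,"jaw":1}]'; python3 -c "
from h import *
delta([.5555,-.1485,.103],134.5)"
```

```text
t: 2.1
tcp_pos: [0.5548, -0.1449, 0.2144]
tcp_rot: [[-0.702, 0.712, -0.001], [0.712, 0.702, 0.001], [0.001, -0.0, -1.0]]
force: [-0.4, 0.0, 0.6]
opening: 0.0919
t 2.1 tcp [ 0.5548 -0.1449  0.2144] yaw 134.57 F [-0.38  0.04  0.64] op 0.0919 q6 -1.244
shift mm [ -3.2  -2.  111.4] rotvec [-0.     -0.0009  0.0012]
```

```bash
python3 -m handwheel '[{"ax":0,"ay":0,"az":0,"x":-3,"y":-2,"z":40,"jaw":1},{"ax":0,"ay":0,"az":0,"x":-3,"y":-2,"z":80,"jaw":1},{"ax":0,"ay":0,"az":0,"x":-3,"y":-2,"z":111,"jaw":1},{"ax":0,"ay":0,"az":0,"x":-3,"y":-2,"z":111,"jaw":1},{"ax":0,"ay":0,"az":0,"x":-3,"y":-2,"z":111,"jaw":1}]'
python3 - <<'E'
from h import *
delta([.5555,-.1485,.103],134.5)
T=cam('top');S=cam('scene')
t=cv2.resize(T['img'][205:280,320:420],(400,300),interpolation=cv2.INTER_CUBIC);s=cv2.resize(S['img'][205:310,215:355],(400,300),interpolation=cv2.INTER_CUBIC)
cv2.imwrite('pics/g1.png',np.hstack([t,s])[:,:,::-1])
E
```

```text
t: 2.6
tcp_pos: [0.5559, -0.1486, 0.1044]
tcp_rot: [[-0.702, 0.712, 0.0], [0.712, 0.702, 0.0], [0.0, 0.0, -1.0]]
force: [-0.4, -0.9, 1.0]
opening: 0.092
t 2.6 tcp [ 0.5559 -0.1486  0.1044] yaw 134.59 F [-0.44 -0.91  1.04] op 0.092 q6 -1.249
shift mm [ 0.3 -0.2  1.4] rotvec [ 0.0001 -0.      0.0016]
```

View pics/g1.png

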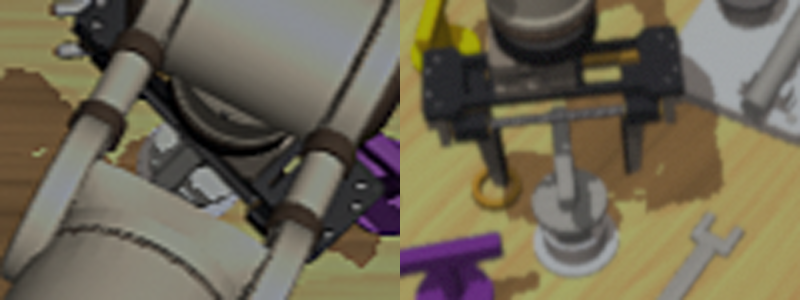

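The scene crop shows the bar at x≈565, centred between the fingers at x≈495 and 635. So I'll close.

```bash
python3 -m handwheel '[{"ax":0,"ay":0,"az":0,"x":0,"y":0,"z":1,"jaw":0},{"ax":0,"ay":0,"az":0,"x":0,"y":0,"z":1,"jaw":0},{"ax":0,"ay":0,"az":0,"x":0,"y":0,"z":1,"jaw":0},{"ax":0,"ay":0,"az":0,"x":0,"y":0,"z":1,"jaw":0},{"ax":0,"ay":0,"az":0,"x":0,"y":0,"z":1,"jaw":0},{"ax":0,"ay":0,"az":0,"x":0,"y":0,"z":1,"jaw":0},{"ax":0,"ay":0,"az":0,"x":0,"y":0,"z":1,"jaw":0},{"ax":0,"ay":0,"az":0,"x":0,"y":0,"z":1,"jaw":0},{"ax":0,"ay":0,"az":0,"x":0,"y":0,"z":1,"jaw":0},{"ax":0,"ay":0,"az":0,"x":0,"y":0,"z":1,"jaw":0}]'; python3 -c "
from h import *
delta([.5555,-.1485,.25],134.5)"
```

```text
t: 3.7
tcp_pos: [0.5559, -0.1496, 0.1026]
tcp_rot: [[-0.701, 0.713, -0.0], [0.713, 0.701, -0.0], [0.0, -0.0, -1.0]]
force: [-0.8, 0.4, -0.6]
opening: 0.015
t 3.7 tcp [ 0.5559 -0.1496  0.1026] yaw 134.52 F [-0.79  0.38 -0.6 ] op 0.015 q6 -1.25
shift mm [   1.     0.4 -147.4] rotvec [-0.0001 -0.      0.0003]
```

```bash
python3 -m handwheel '[{"ax":0,"ay":0,"az":0,"x":0,"y":0,"z":-10,"jaw":0},{"ax":0,"ay":0,"az":0,"x":0,"y":0,"z":-30,"jaw":0},{"ax":0,"ay":0,"az":0,"x":0,"y":0,"z":-60,"jaw":0},{"ax":0,"ay":0,"az":0,"x":0,"y":0,"z":-90,"jaw":0},{"ax":0,"ay":0,"az":0,"x":0,"y":0,"z":-120,"jaw":0},{"ax":0,"ay":0,"az":0,"x":0,"y":0,"z":-140,"jaw":0},{"ax":0,"ay":0,"az":0,"x":0,"y":0,"z":-140,"jaw":0}]'; python3 -c "
from h import *
delta([.5285,.132,.243],134.5)"
```

```text
t: 4.4
tcp_pos: [0.5576, -0.1503, 0.2466]
tcp_rot: [[-0.701, 0.713, 0.006], [0.713, 0.701, -0.003], [-0.006, 0.002, -1.0]]
force: [0.6, 0.0, -2.9]
opening: 0.0148
t 4.4 tcp [ 0.5576 -0.1503  0.2466] yaw 134.52 F [ 0.58  0.01 -2.91] op 0.0148 q6 -1.25
shift mm [221.7 177.2   2.5] rotvec [0.0022 0.0064 0.0004]
```

```bash
python3 -m handwheel '[{"ax":0,"ay":0,"az":0,"x":20,"y":16,"z":0,"jaw":0},{"ax":0,"ay":0,"az":0,"x":50,"y":40,"z":0,"jaw":0},{"ax":0,"ay":0,"az":0,"x":85,"y":69,"z":0,"jaw":0},{"ax":0,"ay":0,"az":0,"x":120,"y":97,"z":0,"jaw":0},{"ax":0,"ay":0,"az":0,"x":155,"y":125,"z":0,"jaw":0},{"ax":0,"ay":0,"az":0,"x":185,"y":150,"z":0,"jaw":0},{"ax":0,"ay":0,"az":0,"x":205,"y":166,"z":0,"jaw":0},{"ax":0,"ay":0,"az":0,"x":216,"y":174,"z":0,"jaw":0},{"ax":0,"ay":0,"az":0,"x":220,"y":177.5,"z":0,"jaw":0},{"ax":0,"ay":0,"az":0,"x":220,"y":177.5,"z":0,"jaw":0},{"ax":0,"ay":0,"az":0,"x":220,"y":177.5,"z":0,"jaw":0}]'
python3 - <<'E'
from h import *
delta([.5285,.132,.243],134.5)
T=cam('top');S=cam('scene');save(T,'t2.png');save(S,'s2.png')
p=proj(S,[.5285,.132,.15]).astype(int);q=proj(T,[.5285,.132,.15]).astype(int);print(p,q)
t=cv2.resize(T['img'][q[1]-37:q[1]+38,q[0]-50:q[0]+50],(400,300),interpolation=cv2.INTER_CUBIC);s=cv2.resize(S['img'][p[1]-75:p[1]+75,p[0]-50:p[0]+50],(400,600),interpolation=cv2.INTER_CUBIC)
cv2.imwrite('pics/g2.png',np.hstack([np.vstack([t,t*0]),s])[:,:,::-1])
E
```

```text
t: 5.5
tcp_pos: [0.5284, 0.1306, 0.2423]
tcp_rot: [[-0.7, 0.714, -0.0], [0.714, 0.7, -0.001], [-0.0, -0.001, -1.0]]
force: [0.4, 0.4, -3.4]
opening: 0.0147
t 5.5 tcp [0.5284 0.1306 0.2423] yaw 134.45 F [ 0.42  0.45 -3.4 ] op 0.0147 q6 -0.755
shift mm [ 0.9  1.  -0.7] rotvec [-0.0008  0.0001 -0.0009]
[336 173] [254 246]
```

View pics/g2.png

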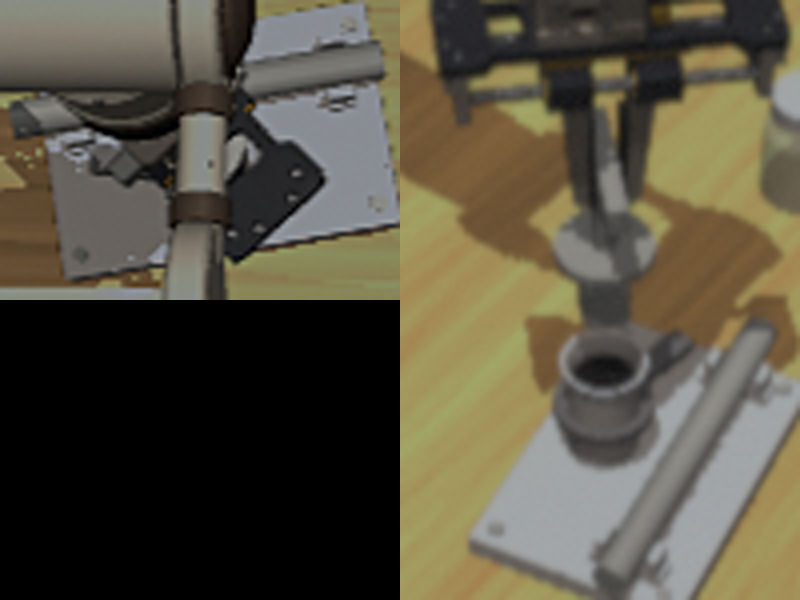

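Run:
```python
from h import *
S=cam('scene'); f=lambda X,Y:((X-400+.5)/4-.5+286,(Y+.5)/4-.5+98)
print('flange',onz(S,*f(605,245),.2037),'rim',onz(S,*f(603,363),.1), 'socket mouth', onz(S,*f(605,317),.1457))
R=S['R']; print('image-right in world',R[0])
```

```text
flange [0.53062641 0.12890627 0.2037    ] rim [0.53048248 0.12869473 0.1       ] socket mouth [0.53326396 0.12632017 0.1457    ]
image-right in world [ 0.78930048  0.61372365 -0.01865558]
```

In the same scene view the flange centre lines up with the rim centre to about 0.3 mm. Next I'll lower into the flare and sleeve, stopping above any possible spindle top.

```bash
python3 -m handwheel '[{"ax":0,"ay":0,"az":0,"x":0,"y":0,"z":15,"jaw":0},{"ax":0,"ay":0,"az":0,"x":0,"y":0,"z":30,"jaw":0},{"ax":0,"ay":0,"az":0,"x":0,"y":0,"z":40,"jaw":0},{"ax":0,"ay":0,"az":0,"x":0,"y":0,"z":47,"jaw":0},{"ax":0,"ay":0,"az":0,"x":0,"y":0,"z":53,"jaw":0},{"ax":0,"ay":0,"az":0,"x":0,"y":0,"z":57,"jaw":0},{"ax":0,"ay":0,"az":0,"x":0,"y":0,"z":57,"jaw":0},{"ax":0,"ay":0,"az":0,"x":0,"y":0,"z":57,"jaw":0}]'; python3 -c "
from h import *
delta([.5285,.131,.175],134.5);print(arm.get_obs()['ft_torque'])"
```

```text
t: 6.45
tcp_pos: [0.5285, 0.1318, 0.186]
tcp_rot: [[-0.701, 0.713, 0.001], [0.713, 0.701, -0.0], [-0.001, 0.001, -1.0]]
force: [0.4, 0.3, -4.7]
opening: 0.0144
t 6.45 tcp [0.5285 0.1318 0.186 ] yaw 134.52 F [ 0.37  0.29 -4.67] op 0.0144 q6 -0.755
shift mm [-0.6 -0.6 11. ] rotvec [0.0005 0.0005 0.0004]
[-0.05675832  0.04882439  0.02004522]
```

```bash
python3 -m handwheel '[{"ax":0,"ay":0,"az":0,"x":0,"y":0,"z":4,"jaw":0},{"ax":0,"ay":0,"az":0,"x":0,"y":0,"z":8,"jaw":0},{"ax":0,"ay":0,"az":0,"x":0,"y":0,"z":12,"jaw":0},{"ax":0,"ay":0,"az":0,"x":0,"y":0,"z":12,"jaw":0},{"ax":0,"ay":0,"az":0,"x":0,"y":0,"z":12,"jaw":0}]'; python3 -c "
from h import *
delta([.5285,.131,.1726],134.5);print(arm.get_obs()['ft_torque'])"
```

```text
t: 6.95
tcp_pos: [0.5281, 0.1318, 0.1734]
tcp_rot: [[-0.701, 0.713, -0.0], [0.713, 0.701, -0.0], [0.0, -0.0, -1.0]]
force: [-0.4, -0.1, -3.5]
opening: 0.0147
t 6.95 tcp [0.5281 0.1318 0.1734] yaw 134.52 F [-0.39 -0.14 -3.54] op 0.0147 q6 -0.755
shift mm [-0.8 -0.3  0.8] rotvec [-0.0003 -0.0002  0.0003]
[-0.0947636  -0.00038661 -0.0267143 ]
```

```bash
cat > st.py <<'E'
from h import *
F=[];
o=arm.get_obs();R=np.array(o['tcp_rot'])
print('t',round(o['t'],2),'xyz',np.round(np.array(o['tcp_pos'])*1000,1),'oz',round(o['tcp_pos'][2]*1000-96.6,1),'yaw',np.degrees(np.arctan2(R[1,0],R[0,0])).round(2),'F',np.round(o['force'],1),'M',np.round(o['ft_torque'],3),'op',round(o['opening']*1000,1),'q6',round(o['q'][5],3))
E
python3 -m handwheel '[{"ax":0,"ay":0,"az":0,"x":0,"y":0,"z":2,"jaw":0},{"ax":0,"ay":0,"az":0,"x":0,"y":0,"z":4,"jaw":0},{"ax":0,"ay":0,"az":0,"x":0,"y":0,"z":6,"jaw":0},{"ax":0,"ay":0,"az":0,"x":0,"y":0,"z":6,"jaw":0},{"ax":0,"ay":0,"az":0,"x":0,"y":0,"z":6,"jaw":0}]' >/dev/null; python3 st.py
```

```text
t 7.45 xyz [528.2 131.8 167.5] oz 70.9 yaw 134.52 F [-0.  -0.3 -2.6] M [-0.111  0.008 -0.016] op 14.6 q6 -0.754
```

```bash
python3 -m handwheel '[{"ax":0,"ay":0,"az":0,"x":0,"y":0,"z":1,"jaw":0},{"ax":0,"ay":0,"az":0,"x":0,"y":0,"z":2,"jaw":0},{"ax":0,"ay":0,"az":0,"x":0,"y":0,"z":2,"jaw":0},{"ax":0,"ay":0,"az":0,"x":0,"y":0,"z":2,"jaw":0}]' >/dev/null; python3 st.py
```

```text
t 7.85 xyz [528.2 131.8 165.6] oz 69.0 yaw 134.52 F [ 1.1 -0.1 -3.5] M [-0.057  0.05  -0.03 ] op 15.0 q6 -0.755
```

```bash
python3 -m handwheel '[{"ax":0,"ay":0,"az":0,"x":0,"y":0,"z":1,"jaw":0},{"ax":0,"ay":0,"az":0,"x":0,"y":0,"z":3,"jaw":0},{"ax":0,"ay":0,"az":0,"x":0,"y":0,"z":3,"jaw":0},{"ax":0,"ay":0,"az":0,"x":0,"y":0,"z":3,"jaw":0}]' >/dev/null; python3 st.py
```

```text
t 8.25 xyz [528.1 131.8 162.5] oz 65.9 yaw 134.52 F [ 0.4  0.3 -2.6] M [0.    0.018 0.04 ] op 14.7 q6 -0.755
```

```bash
python3 -m handwheel '[{"ax":0,"ay":0,"az":0,"x":0,"y":0,"z":1,"jaw":0},{"ax":0,"ay":0,"az":0,"x":0,"y":0,"z":2,"jaw":0},{"ax":0,"ay":0,"az":0,"x":0,"y":0,"z":2,"jaw":0},{"ax":0,"ay":0,"az":0,"x":0,"y":0,"z":2,"jaw":0}]' >/dev/null; python3 st.py
```

```text
t 8.65 xyz [528.2 131.8 160.6] oz 64.0 yaw 134.52 F [-0.5 -0.7 -2.6] M [ 0.005  0.053 -0.027] op 15.0 q6 -0.755
```

```bash
python3 -m handwheel '[{"ax":0,"ay":0,"az":0,"x":0,"y":0,"z":1,"jaw":0},{"ax":0,"ay":0,"az":0,"x":0,"y":0,"z":2,"jaw":0},{"ax":0,"ay":0,"az":0,"x":0,"y":0,"z":2,"jaw":0},{"ax":0,"ay":0,"az":0,"x":0,"y":0,"z":2,"jaw":0}]' >/dev/null; python3 st.py
```

```text
t 9.05 xyz [528.2 131.8 158.5] oz 61.9 yaw 134.52 F [-0.6 -0.  -2.4] M [-0.014 -0.011 -0.004] op 14.8 q6 -0.755
```

```bash
python3 -m handwheel '[{"ax":0,"ay":0,"az":0,"x":0,"y":0,"z":1,"jaw":0},{"ax":0,"ay":0,"az":0,"x":0,"y":0,"z":2,"jaw":0},{"ax":0,"ay":0,"az":0,"x":0,"y":0,"z":2,"jaw":0},{"ax":0,"ay":0,"az":0,"x":0,"y":0,"z":2,"jaw":0}]' >/dev/null; python3 st.py
```

```text
t 9.45 xyz [528.5 131.8 157. ] oz 60.4 yaw 134.52 F [-0.4 -1.  -0.7] M [-0.13   0.066  0.009] op 14.6 q6 -0.755
```

```bash
python3 -m handwheel '[{"ax":0,"ay":0,"az":0,"x":0,"y":0,"z":1,"jaw":0},{"ax":0,"ay":0,"az":0,"x":0,"y":0,"z":2,"jaw":0},{"ax":0,"ay":0,"az":0,"x":0,"y":0,"z":2,"jaw":0},{"ax":0,"ay":0,"az":0,"x":0,"y":0,"z":2,"jaw":0}]' >/dev/null; python3 st.py
```

```text
t 9.85 xyz [528.5 131.8 154.9] oz 58.3 yaw 134.51 F [0.4 0.8 0.6] M [-0.011  0.05  -0.015] op 14.6 q6 -0.755
```

Spindle contact starts at about oz 60.5 (push roughly 3.5–4 N). I'll press 1.5 mm more and search anticlockwise in 7° steps, which is smaller than the 10° capture window.

```bash
python3 -m handwheel '[{"ax":0,"ay":0,"az":0,"x":0,"y":0,"z":1.5,"jaw":0},{"ax":0,"ay":0,"az":0,"x":0,"y":0,"z":1.5,"jaw":0},{"ax":0,"ay":0,"az":0,"x":0,"y":0,"z":1.5,"jaw":0}]' >/dev/null; python3 st.py
```

```text
t 10.15 xyz [528.5 131.8 153.4] oz 56.8 yaw 134.52 F [ 0.2 -0.9  2.9] M [-0.057  0.088  0.011] op 14.5 q6 -0.755
```

```bash
python3 -m handwheel '[{"ax":0,"ay":0,"az":-0.06,"x":0,"y":0,"z":0,"jaw":0},{"ax":0,"ay":0,"az":-0.12,"x":0,"y":0,"z":0,"jaw":0},{"ax":0,"ay":0,"az":-0.12,"x":0,"y":0,"z":0,"jaw":0},{"ax":0,"ay":0,"az":-0.12,"x":0,"y":0,"z":0,"jaw":0}]' >/dev/null; python3 st.py
```

```text
t 10.55 xyz [528.4 131.8 153.3] oz 56.7 yaw 141.32 F [-0.4 -0.5  3.4] M [0.009 0.042 0.046] op 14.4 q6 -0.873
```

```bash
cat > chk.py <<'E'
import st,sys   # prints the state; stops the chain if the push has faded or anything is odd
sys.exit(0 if 1.2<st.o['force'][2]<7 and abs(st.o['ft_torque'][2])<0.15 else 1)
E
python3 -m handwheel '[{"ax":0,"ay":0,"az":-0.06,"x":0,"y":0,"z":0,"jaw":0},{"ax":0,"ay":0,"az":-0.12,"x":0,"y":0,"z":0,"jaw":0},{"ax":0,"ay":0,"az":-0.12,"x":0,"y":0,"z":0,"jaw":0},{"ax":0,"ay":0,"az":-0.12,"x":0,"y":0,"z":0,"jaw":0}]' >/dev/null; python3 chk.py && python3 -m handwheel '[{"ax":0,"ay":0,"az":-0.06,"x":0,"y":0,"z":0,"jaw":0},{"ax":0,"ay":0,"az":-0.12,"x":0,"y":0,"z":0,"jaw":0},{"ax":0,"ay":0,"az":-0.12,"x":0,"y":0,"z":0,"jaw":0},{"ax":0,"ay":0,"az":-0.12,"x":0,"y":0,"z":0,"jaw":0}]' >/dev/null && python3 chk.py && python3 -m handwheel '[{"ax":0,"ay":0,"az":-0.06,"x":0,"y":0,"z":0,"jaw":0},{"ax":0,"ay":0,"az":-0.12,"x":0,"y":0,"z":0,"jaw":0},{"ax":0,"ay":0,"az":-0.12,"x":0,"y":0,"z":0,"jaw":0},{"ax":0,"ay":0,"az":-0.12,"x":0,"y":0,"z":0,"jaw":0}]' >/dev/null && python3 chk.py
```

```text
t 10.95 xyz [528.3 131.8 153.2] oz 56.6 yaw 148.15 F [ 0.4 -0.1  4.7] M [ 0.     0.015 -0.007] op 14.7 q6 -0.993
t 11.35 xyz [528.3 131.8 153.1] oz 56.5 yaw 155.02 F [0.2 0.1 3.3] M [ 0.01  -0.021 -0.021] op 15.0 q6 -1.112
t 11.75 xyz [528.2 131.8 153.1] oz 56.5 yaw 161.89 F [ 0.1 -0.6  2.6] M [-0.014  0.017 -0.02 ] op 14.6 q6 -1.232
```

```bash
python3 -m handwheel '[{"ax":0,"ay":0,"az":-0.06,"x":0,"y":0,"z":0,"jaw":0},{"ax":0,"ay":0,"az":-0.12,"x":0,"y":0,"z":0,"jaw":0},{"ax":0,"ay":0,"az":-0.12,"x":0,"y":0,"z":0,"jaw":0},{"ax":0,"ay":0,"az":-0.12,"x":0,"y":0,"z":0,"jaw":0}]' >/dev/null; python3 chk.py && python3 -m handwheel '[{"ax":0,"ay":0,"az":-0.06,"x":0,"y":0,"z":0,"jaw":0},{"ax":0,"ay":0,"az":-0.12,"x":0,"y":0,"z":0,"jaw":0},{"ax":0,"ay":0,"az":-0.12,"x":0,"y":0,"z":0,"jaw":0},{"ax":0,"ay":0,"az":-0.12,"x":0,"y":0,"z":0,"jaw":0}]' >/dev/null && python3 chk.py && python3 -m handwheel '[{"ax":0,"ay":0,"az":-0.06,"x":0,"y":0,"z":0,"jaw":0},{"ax":0,"ay":0,"az":-0.12,"x":0,"y":0,"z":0,"jaw":0},{"ax":0,"ay":0,"az":-0.12,"x":0,"y":0,"z":0,"jaw":0},{"ax":0,"ay":0,"az":-0.12,"x":0,"y":0,"z":0,"jaw":0}]' >/dev/null && python3 chk.py
```

```text
t 12.15 xyz [527.8 131.8 152.5] oz 55.9 yaw 168.77 F [ 0.1  0.1 -0.9] M [ 0.045 -0.022  0.05 ] op 14.6 q6 -1.352
```

```bash
for i in 1 2 3; do python3 -m handwheel '[{"ax":0,"ay":0,"az":0,"x":0,"y":0,"z":0,"jaw":0},{"ax":0,"ay":0,"az":0,"x":0,"y":0,"z":0,"jaw":0}]' >/dev/null; python3 st.py; done
```

```text
t 12.35 xyz [527.9 131.8 152.6] oz 56.0 yaw 168.85 F [-0.  -0.1  0.1] M [-0.028 -0.02   0.07 ] op 15.0 q6 -1.354
t 12.55 xyz [528.1 131.8 152.9] oz 56.3 yaw 168.88 F [-0.1  0.2 -1. ] M [-0.023 -0.027  0.001] op 14.8 q6 -1.354
t 12.75 xyz [528.2 131.8 153. ] oz 56.4 yaw 168.89 F [ 1.  -1.2 -0.2] M [-0.063 -0.047  0.032] op 14.6 q6 -1.354
```

```bash
for i in 1 2; do python3 -m handwheel '[{"ax":0,"ay":0,"az":-0.03,"x":0,"y":0,"z":0,"jaw":0},{"ax":0,"ay":0,"az":-0.03,"x":0,"y":0,"z":0,"jaw":0},{"ax":0,"ay":0,"az":-0.03,"x":0,"y":0,"z":0,"jaw":0}]' >/dev/null; python3 st.py; done
```

```text
t 13.05 xyz [527.9 131.8 152.7] oz 56.1 yaw 170.61 F [-0.4 -0.3 -2.6] M [ 0.095 -0.03   0.007] op 15.0 q6 -1.385
t 13.35 xyz [528.1 131.8 153. ] oz 56.4 yaw 172.33 F [ 0.3  0.1 -3.6] M [-0.035 -0.092  0.03 ] op 14.7 q6 -1.415
```

The push has faded fully (Fz back to about −3 N) at yaw 172.3. The socket is on the square, so I'll lower gently to find the rim.

```bash
python3 -m handwheel '[{"ax":0,"ay":0,"az":0,"x":0,"y":0,"z":1,"jaw":0},{"ax":0,"ay":0,"az":0,"x":0,"y":0,"z":2,"jaw":0},{"ax":0,"ay":0,"az":0,"x":0,"y":0,"z":2,"jaw":0},{"ax":0,"ay":0,"az":0,"x":0,"y":0,"z":2,"jaw":0}]' >/dev/null; python3 st.py
```

```text
t 13.75 xyz [528.2 131.8 151. ] oz 54.4 yaw 172.33 F [ 0.1 -0.2 -2.7] M [-0.012 -0.029  0.004] op 14.8 q6 -1.415
```

```bash
python3 -m handwheel '[{"ax":0,"ay":0,"az":0,"x":0,"y":0,"z":1,"jaw":0},{"ax":0,"ay":0,"az":0,"x":0,"y":0,"z":2,"jaw":0},{"ax":0,"ay":0,"az":0,"x":0,"y":0,"z":2,"jaw":0},{"ax":0,"ay":0,"az":0,"x":0,"y":0,"z":2,"jaw":0}]' >/dev/null; python3 st.py
```

```text
t 14.15 xyz [528.2 131.8 149.1] oz 52.5 yaw 172.33 F [ 0.2  0.3 -3.4] M [ 0.017 -0.    -0.02 ] op 14.6 q6 -1.414
```

```bash
python3 -m handwheel '[{"ax":0,"ay":0,"az":0,"x":0,"y":0,"z":0.8,"jaw":0},{"ax":0,"ay":0,"az":0,"x":0,"y":0,"z":1.5,"jaw":0},{"ax":0,"ay":0,"az":0,"x":0,"y":0,"z":1.5,"jaw":0},{"ax":0,"ay":0,"az":0,"x":0,"y":0,"z":1.5,"jaw":0}]' >/dev/null; python3 st.py
```

```text
t 14.55 xyz [528.2 131.8 147.6] oz 51.0 yaw 172.34 F [ 0.4 -0.6 -2.7] M [-0.013  0.035  0.036] op 14.6 q6 -1.415
```

```bash
python3 -m handwheel '[{"ax":0,"ay":0,"az":0,"x":0,"y":0,"z":0.4,"jaw":0},{"ax":0,"ay":0,"az":0,"x":0,"y":0,"z":0.7,"jaw":0},{"ax":0,"ay":0,"az":0,"x":0,"y":0,"z":0.7,"jaw":0},{"ax":0,"ay":0,"az":0,"x":0,"y":0,"z":0.7,"jaw":0}]' >/dev/null; python3 st.py
```

```text
t 14.95 xyz [528.2 131.8 146.9] oz 50.3 yaw 172.34 F [-0.7 -0.3 -3.1] M [-0.033 -0.036  0.01 ] op 14.6 q6 -1.415
```

```bash
python3 -m handwheel '[{"ax":0,"ay":0,"az":0,"x":0,"y":0,"z":0.4,"jaw":0},{"ax":0,"ay":0,"az":0,"x":0,"y":0,"z":0.4,"jaw":0},{"ax":0,"ay":0,"az":0,"x":0,"y":0,"z":0.4,"jaw":0}]' >/dev/null; python3 st.py
```

```text
t 15.25 xyz [528.4 131.8 146.7] oz 50.1 yaw 172.33 F [ 0.7  0.4 -2.5] M [ 0.037 -0.066  0.001] op 14.8 q6 -1.415
```

```bash
python3 -m handwheel '[{"ax":0,"ay":0,"az":0,"x":0,"y":0,"z":0.4,"jaw":0},{"ax":0,"ay":0,"az":0,"x":0,"y":0,"z":0.4,"jaw":0},{"ax":0,"ay":0,"az":0,"x":0,"y":0,"z":0.4,"jaw":0}]' >/dev/null; python3 st.py
```

```text
t 15.55 xyz [528.6 131.7 146.6] oz 50.0 yaw 172.33 F [-0.7 -0.2  0.5] M [-0.024 -0.031  0.038] op 14.8 q6 -1.415
```

The flange rests on the rim: the TCP stopped at oz 50.0 with the push rising about 3.5 N, matching the expected home depth. I'll start the clockwise turn cautiously.

```bash
python3 -m handwheel '[{"ax":0,"ay":0,"az":0.04,"x":0,"y":0,"z":0,"jaw":0},{"ax":0,"ay":0,"az":0.08,"x":0,"y":0,"z":0,"jaw":0},{"ax":0,"ay":0,"az":0.12,"x":0,"y":0,"z":0,"jaw":0},{"ax":0,"ay":0,"az":0.16,"x":0,"y":0,"z":0,"jaw":0},{"ax":0,"ay":0,"az":0.2,"x":0,"y":0,"z":0,"jaw":0}]' >/dev/null; python3 st.py
```

```text
t 16.05 xyz [528.8 131.5 146.6] oz 50.0 yaw 160.8 F [ 1.  -0.4  0.2] M [-0.227 -0.14   0.161] op 14.7 q6 -1.213
```

```bash
python3 -m handwheel '[{"ax":0,"ay":0,"az":0.05,"x":0,"y":0,"z":0,"jaw":0},{"ax":0,"ay":0,"az":0.1,"x":0,"y":0,"z":0,"jaw":0},{"ax":0,"ay":0,"az":0.15,"x":0,"y":0,"z":0,"jaw":0},{"ax":0,"ay":0,"az":0.2,"x":0,"y":0,"z":0,"jaw":0}]' >/dev/null; python3 st.py
```

```text
t 16.45 xyz [528.7 131.5 146.6] oz 50.0 yaw 149.31 F [ 0.8 -1.6  1.2] M [-0.214 -0.016  0.075] op 14.9 q6 -1.013
```

```bash
python3 -m handwheel '[{"ax":0,"ay":0,"az":0.06,"x":0,"y":0,"z":0,"jaw":0},{"ax":0,"ay":0,"az":0.12,"x":0,"y":0,"z":0,"jaw":0},{"ax":0,"ay":0,"az":0.18,"x":0,"y":0,"z":0,"jaw":0},{"ax":0,"ay":0,"az":0.24,"x":0,"y":0,"z":0,"jaw":0},{"ax":0,"ay":0,"az":0.3,"x":0,"y":0,"z":0,"jaw":0},{"ax":0,"ay":0,"az":0.36,"x":0,"y":0,"z":0,"jaw":0},{"ax":0,"ay":0,"az":0.4,"x":0,"y":0,"z":0,"jaw":0}]' >/dev/null; python3 st.py
```

```text
t 17.15 xyz [528.5 131.4 146.6] oz 50.0 yaw 126.4 F [-1.3 -1.2  2. ] M [-0.315  0.173  0.104] op 14.7 q6 -0.613
```

```bash
python3 -m handwheel '[{"ax":0,"ay":0,"az":0.06,"x":0,"y":0,"z":0,"jaw":0},{"ax":0,"ay":0,"az":0.12,"x":0,"y":0,"z":0,"jaw":0},{"ax":0,"ay":0,"az":0.18,"x":0,"y":0,"z":0,"jaw":0},{"ax":0,"ay":0,"az":0.24,"x":0,"y":0,"z":0,"jaw":0},{"ax":0,"ay":0,"az":0.3,"x":0,"y":0,"z":0,"jaw":0},{"ax":0,"ay":0,"az":0.36,"x":0,"y":0,"z":0,"jaw":0},{"ax":0,"ay":0,"az":0.4,"x":0,"y":0,"z":0,"jaw":0},{"ax":0,"ay":0,"az":0.4,"x":0,"y":0,"z":0,"jaw":0}]' >/dev/null; python3 st.py
python3 - <<'E'
from h import *
S=cam('scene');T=cam('top')
s=cv2.resize(S['img'][165:255,290:410],(800,600),interpolation=cv2.INTER_CUBIC)
cv2.imwrite('pics/a1.png',cv2.convertScaleAbs(s[:,:,::-1],alpha=1.3))
E
```

```text
t 17.95 xyz [528.3 131.4 146.6] oz 50.0 yaw 103.59 F [-0.9 -2.2  3.5] M [-0.373  0.37   0.087] op 14.8 q6 -0.215
```

View pics/a1.png

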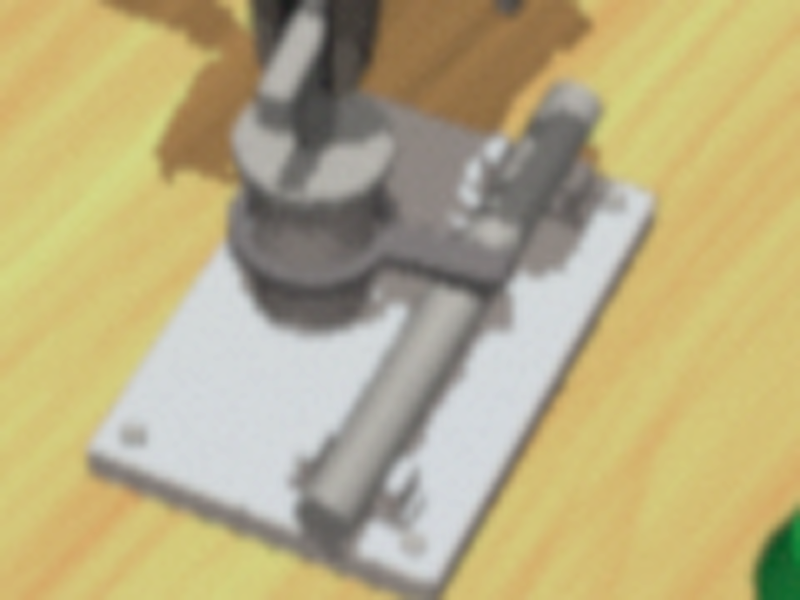

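The picture shows the flange flush on the sleeve. The arm is over the rail, its near edge running from about (395,250) to (500,280). I'll work out its angle.

Run:
```python
from h import *
S=cam('scene'); f=lambda X,Y:((X+.5)*.15-.5+290,(Y+.5)*.15-.5+165)
for z in(.055,.062):
    a=onz(S,*f(400,250),z);b=onz(S,*f(500,279),z);d=b-a
    print(a,b,'ang',np.degrees(np.arctan2(d[1],d[0])))
# predicted pixel positions of tip vs joint
c=np.array([.5295,.1305]);i=lambda p:((p-[290,165]+.5)/.15-.5).round()
for j in(1.2,1.3,1.4,1.5,1.57):
    th=np.radians(100.2)-j; print(j,i(proj(S,[*(c+.078*np.array([np.cos(th),np.sin(th)])),.059])))
# rail and plate edge directions in this view
for n,p,q,z in(('plate near edge',(95,455),(435,595),.02),('rail left edge',(300,490),(545,100),.045)):
    a=onz(S,*f(*p),z);b=onz(S,*f(*q),z);d=b-a;print(n,np.degrees(np.arctan2(d[1],d[0])),np.linalg.norm(d))
```

```text
[0.56238247 0.14405979 0.055     ] [0.60206801 0.15520556 0.055     ] ang 15.68752328235411
[0.56580868 0.13895534 0.062     ] [0.60522871 0.15002655 0.062     ] ang 15.687523282354027
1.2 [511. 240.]
1.3 [509. 255.]
1.4 [505. 270.]
1.5 [499. 284.]
1.57 [493. 294.]
plate near edge 9.849889693737488 0.14529588721442585
rail left edge 100.27978232373357 0.22430820440289473
```

Run:
```python
from h import *
S=cam('scene')
s=cv2.resize(S['img'][180:213,338:382],(400,300),interpolation=cv2.INTER_CUBIC)
s=cv2.convertScaleAbs(np.clip(s.astype(float)-70,0,255),alpha=2.4)
t0=cv2.imread('pics/top0.png')[:,:,::-1][236:269,222:266]; t0=cv2.resize(t0,(400,300),interpolation=cv2.INTER_CUBIC); t0=cv2.convertScaleAbs(t0,alpha=1.4)
s0=cv2.imread('pics/scene0.png')[:,:,::-1][172:205,322:366]; s0=cv2.resize(s0,(400,300),interpolation=cv2.INTER_CUBIC); s0=cv2.convertScaleAbs(s0,alpha=1.4)
cv2.imwrite('pics/a2.png',np.vstack([np.hstack([s,t0]),np.hstack([s0,s0*0])])[:,:,::-1])
```

```text
(no output)
```

View pics/a2.png

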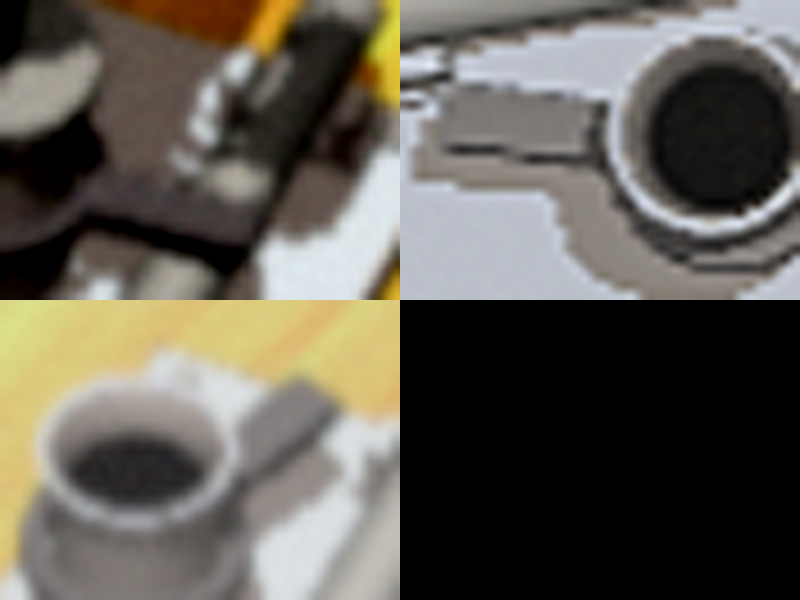

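Run:
```python
from h import *
T=cam('top');S=cam('scene'); k=1/(400/44)
ft=lambda X,Y:((X-400+.5)*k-.5+222,(Y+.5)*k-.5+236)
fs=lambda X,Y:((X+.5)*k-.5+338,(Y+.5)*k-.5+180)
f0=lambda X,Y:((X+.5)*k-.5+322,(Y-300+.5)*k-.5+172)
def d(C,f,p,q,z=.062):
    a=onz(C,*f(*p),z);b=onz(C,*f(*q),z);v=a-b;an=np.degrees(np.arctan2(v[1],v[0]));print(a.round(4),b.round(4),'ang',an.round(1),'joint',np.radians(100.2-an).round(3))
print('start top');d(T,ft,(450,87),(600,103));d(T,ft,(445,149),(595,160))
print('start scene');d(S,f0,(338,410),(250,478));d(S,f0,(300,378),(240,425))
print('now');d(S,fs,(245,248),(95,208));d(S,fs,(215,200),(100,178))
a=onz(T,*ft(445,118),.062);v=a[:2]-[.5285,.132];print('tip',a,np.linalg.norm(v),np.radians(100.2)-np.arctan2(v[1],v[0]))
a=onz(S,*fs(248,230),.062);v=a[:2]-[.5295,.1305];print('tip now',a,np.linalg.norm(v),np.radians(100.2)-np.arctan2(v[1],v[0]))
```

```text
start top
[0.5447 0.2107 0.062 ] [0.541  0.1691 0.062 ] ang 84.9 joint 0.268
[0.5274 0.2113 0.062 ] [0.525  0.1698 0.062 ] ang 86.8 joint 0.234
start scene
[0.5472 0.2064 0.062 ] [0.5424 0.1692 0.062 ] ang 82.6 joint 0.308
[0.5309 0.2103 0.062 ] [0.5278 0.1844 0.062 ] ang 83.2 joint 0.296
now
[0.6059 0.1488 0.062 ] [0.5633 0.1355 0.062 ] ang 17.3 joint 1.447
[0.5888 0.1585 0.062 ] [0.5578 0.1456 0.062 ] ang 22.5 joint 1.356
tip [0.53602462 0.21170936 0.062     ] 0.08006373457046462 0.27214530905185197
tip now [0.60272165 0.15481175 0.062     ] 0.07715226278946745 1.4282433148942748
```

Start joint ≈ 0.27, and turning 1.20 minus about 0.04 play gives ≈ 1.43. The tip measured now also gives 1.43, so about 0.14 rad remains.

```bash
python3 -m handwheel '[{"ax":0,"ay":0,"az":0.05,"x":0,"y":0,"z":0,"jaw":0},{"ax":0,"ay":0,"az":0.1,"x":0,"y":0,"z":0,"jaw":0},{"ax":0,"ay":0,"az":0.14,"x":0,"y":0,"z":0,"jaw":0},{"ax":0,"ay":0,"az":0.14,"x":0,"y":0,"z":0,"jaw":0},{"ax":0,"ay":0,"az":0.14,"x":0,"y":0,"z":0,"jaw":0}]' >/dev/null; python3 st.py
python3 - <<'E'
from h import *
S=cam('scene')
s=cv2.resize(S['img'][177:216,330:382],(800,600),interpolation=cv2.INTER_CUBIC)
s=cv2.convertScaleAbs(np.clip(s.astype(float)-50,0,255),alpha=2)
cv2.imwrite('pics/a3.png',s[:,:,::-1])
E
```

```text
t 18.75 xyz [528.3 131.7 146.6] oz 50.0 yaw 95.59 F [-3.  -2.3  6.4] M [-0.523  0.539  0.142] op 14.3 q6 -0.075
```

View pics/a3.png

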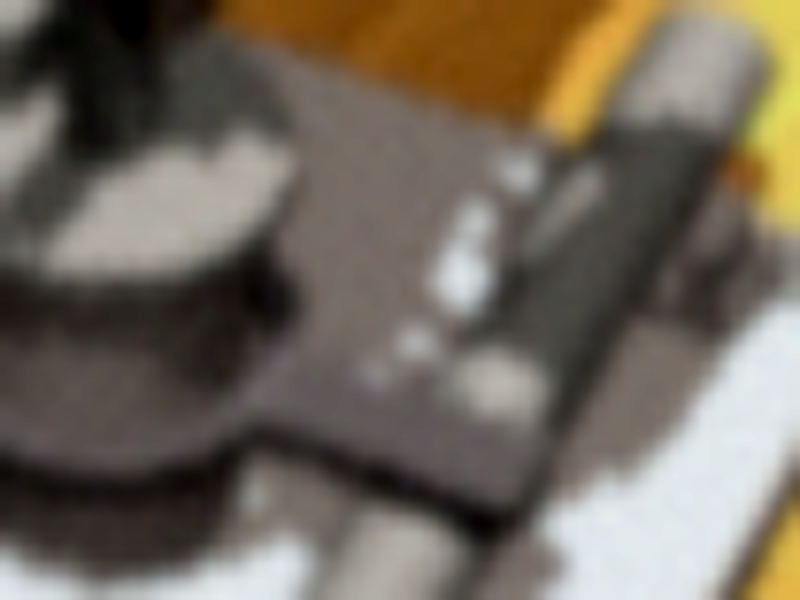

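The near edge of the arm now runs from about (265,425) to (500,513), with the tip corner at (515,505).

Run:
```python
from h import *
S=cam('scene'); k=52/800
f=lambda X,Y:((X+.5)*k-.5+330,(Y+.5)*k-.5+177)
a=onz(S,*f(500,513),.062);b=onz(S,*f(265,425),.062);v=a-b;an=np.degrees(np.arctan2(v[1],v[0]));print(a,b,an,np.radians(100.2-an))
c=np.array([.5295,.1305])
for j in(1.42,1.5,1.54,1.57,1.6,1.65):
    th=np.radians(100.2)-j;e=np.array([np.cos(th),np.sin(th)]);n=np.array([e[1],-e[0]])
    P=[(proj(S,[*(c+r*e+w*n),.062])-[330,177]+.5)/k-.5 for r,w in((.034,.0085),(.078,.0085),(.078,-.0085))]
    print(j,np.round(P).tolist())
```

```text
[0.60668434 0.13656221 0.062     ] [0.56417438 0.1288045  0.062     ] 10.342193505795358 1.5683145819438142
1.42 [[282.0, 409.0], [535.0, 471.0], [563.0, 398.0]]
1.5 [[273.0, 419.0], [519.0, 496.0], [555.0, 425.0]]
1.54 [[268.0, 424.0], [511.0, 509.0], [550.0, 439.0]]
1.57 [[264.0, 428.0], [503.0, 518.0], [546.0, 449.0]]
1.6 [[260.0, 432.0], [496.0, 527.0], [541.0, 459.0]]
1.65 [[253.0, 437.0], [483.0, 542.0], [533.0, 475.0]]
```

The arm edge gives joint ≈ 1.568 and the tip ≈ 1.56. I'll ease the twist and push, then let go.

```bash
python3 -m handwheel '[{"ax":0,"ay":0,"az":-0.015,"x":0,"y":0,"z":-0.2,"jaw":0},{"ax":0,"ay":0,"az":-0.03,"x":0,"y":0,"z":-0.4,"jaw":0},{"ax":0,"ay":0,"az":-0.03,"x":0,"y":0,"z":-0.4,"jaw":0},{"ax":0,"ay":0,"az":-0.03,"x":0,"y":0,"z":-0.4,"jaw":0}]' >/dev/null; python3 st.py
```

```text
t 19.25 xyz [528.4 131.7 146.6] oz 50.0 yaw 97.27 F [-0.7 -2.2  3.6] M [-0.454  0.266  0.01 ] op 14.3 q6 -0.105
```

```bash
python3 -m handwheel '[{"ax":0,"ay":0,"az":0,"x":0,"y":0,"z":0,"jaw":0.3},{"ax":0,"ay":0,"az":0,"x":0,"y":0,"z":0,"jaw":0.5},{"ax":0,"ay":0,"az":0,"x":0,"y":0,"z":0,"jaw":0.7},{"ax":0,"ay":0,"az":0,"x":0,"y":0,"z":0,"jaw":0.7},{"ax":0,"ay":0,"az":0,"x":0,"y":0,"z":0,"jaw":0.7},{"ax":0,"ay":0,"az":0,"x":0,"y":0,"z":0,"jaw":0.7}]' >/dev/null; python3 st.py
```

```text
t 19.85 xyz [528.2 131.8 146.5] oz 49.9 yaw 97.27 F [-0.2 -0.6 -0.6] M [-0.092  0.032 -0.01 ] op 60.3 q6 -0.105
```

Now I'll back straight up, then toward the base so the cameras can see.

```bash
python3 -m handwheel '[{"ax":0,"ay":0,"az":0,"x":0,"y":0,"z":-15,"jaw":0.7},{"ax":0,"ay":0,"az":0,"x":0,"y":0,"z":-40,"jaw":0.7},{"ax":0,"ay":0,"az":0,"x":0,"y":0,"z":-75,"jaw":0.7},{"ax":0,"ay":0,"az":0,"x":0,"y":0,"z":-110,"jaw":0.7},{"ax":0,"ay":0,"az":0,"x":20,"y":-20,"z":-130,"jaw":0.7},{"ax":0,"ay":0,"az":0,"x":60,"y":-50,"z":-130,"jaw":0.7},{"ax":0,"ay":0,"az":0,"x":100,"y":-80,"z":-130,"jaw":0.7},{"ax":0,"ay":0,"az":0,"x":140,"y":-110,"z":-130,"jaw":0.7},{"ax":0,"ay":0,"az":0,"x":180,"y":-130,"z":-130,"jaw":0.7},{"ax":0,"ay":0,"az":0,"x":210,"y":-140,"z":-130,"jaw":0.7},{"ax":0,"ay":0,"az":0,"x":210,"y":-140,"z":-130,"jaw":0.7}]' >/dev/null; python3 st.py
python3 - <<'E'
from h import *
S=cam('scene');T=cam('top');save(S,'s9.png');save(T,'t9.png')
t=cv2.resize(T['img'][200:284,200:312],(400,300),interpolation=cv2.INTER_CUBIC);s=cv2.resize(S['img'][160:250,290:410],(400,300),interpolation=cv2.INTER_CUBIC)
tf=cv2.resize(T['img'],(400,300));sf=cv2.resize(S['img'],(400,300))
cv2.imwrite('pics/end.png',np.vstack([np.hstack([t,s]),np.hstack([tf,sf])])[:,:,::-1])
E
```

```text
t 20.95 xyz [360.9 325.1 278. ] oz 181.4 yaw 97.56 F [-0.2  0.7 -0.2] M [-0.079  0.077  0.015] op 64.5 q6 0.351
```

View pics/end.png

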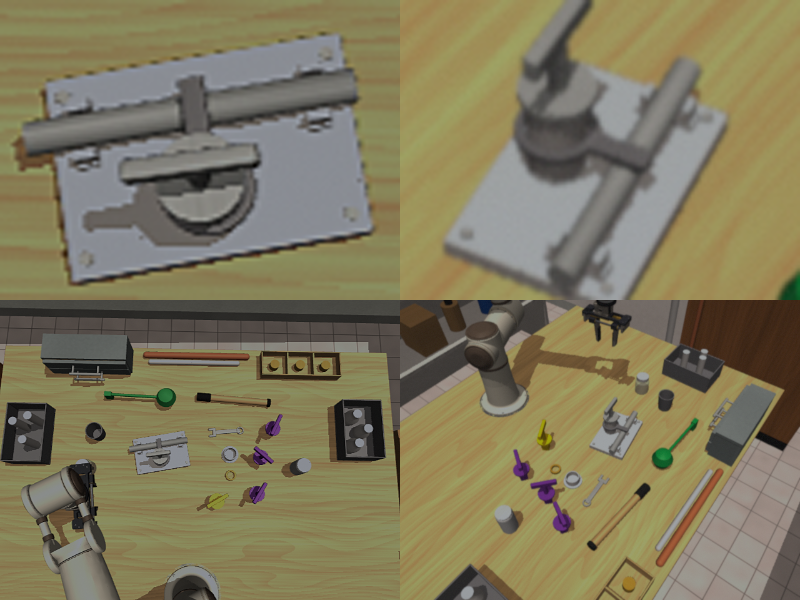

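The rail still sits in its saddles and the arm lies across it at about (192,105). The key stands upright with its flange on the rim, and everything else looks unmoved. The arm's angle deserves a closer look from the top now that the view is clear.

Run:
```python
from h import *
t=cv2.imread('pics/t9.png')[216:246,236:276]; s=cv2.imread('pics/s9.png')[190:220,335:375]
cv2.imwrite('pics/end2.png',np.hstack([cv2.convertScaleAbs(cv2.resize(i,(400,300),interpolation=cv2.INTER_CUBIC),alpha=1.3) for i in(t,s)]))
```

```text
(no output)
```

View pics/end2.png

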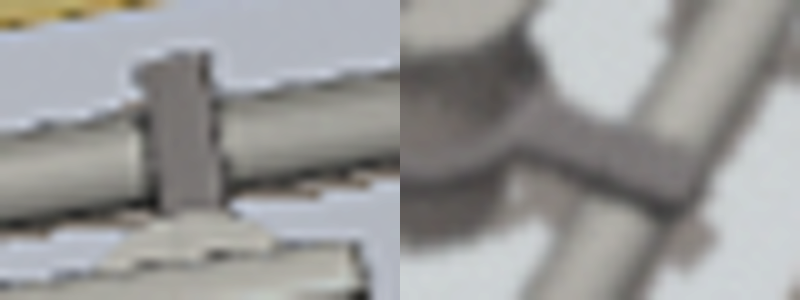

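```bash
python3 - <<'E'
from h import *
T=cam('top');S=cam('scene')
ft=lambda X,Y:((X+.5)/10-.5+236,(Y+.5)/10-.5+216)
fs=lambda X,Y:((X-400+.5)/10-.5+335,(Y+.5)/10-.5+190)
def d(C,f,p,q,z=.062):
    a=onz(C,*f(*p),z);b=onz(C,*f(*q),z);v=a-b;an=np.degrees(np.arctan2(v[1],v[0]));print('ang',an.round(1),'joint',np.radians(100.2-an).round(3))
d(T,ft,(150,68),(163,210));d(T,ft,(205,60),(218,205));d(S,fs,(672,212),(520,150));d(S,fs,(695,150),(560,103))
a=onz(T,*ft(179,58),.062);v=a[:2]-[.5285,.132];print('tip',a,np.linalg.norm(v),np.radians(100.2)-np.arctan2(v[1],v[0]))
E
python3 st.py
```

```text
ang 7.4 joint 1.62
ang 7.2 joint 1.624
ang 8.3 joint 1.603
ang 11.8 joint 1.543
tip [0.60690445 0.14676339 0.062     ] 0.07978229847932021 1.5627012577986525
t 21.15 xyz [363.4 321.7 277. ] oz 180.4 yaw 97.22 F [0.9 0.2 0.1] M [-0.101 -0.008 -0.015] op 64.2 q6 0.349
```

Five estimates of the arm give 1.54–1.62, mean about 1.59, and the tip itself gives 1.56. The rail ends are at the same pixels as at the start, so I'm handing in.

```bash
python3 -c "
from h import *
print(arm.finish_job())"
```

```text
the job is handed in; nothing more can be done
None
```

The job is handed in at about 21 s of the 70 s allowed: the rail is clamped, and the key is left standing in the sleeve.

**What I did**
- I gripped the steel key by its crossbar, lifted it from the stand and lowered it into the sleeve.
- The spindle top was about 39–40 mm below the rim. I pressed about 6 N and turned anticlockwise in 7° steps until the push faded, about 38° from the starting angle.
- I lowered the key until it stopped with its origin 50.0 mm above the table, which is the flush-on-rim depth.
- Only then did I turn it about 77° clockwise. The highest twist I read was 0.16 N m (roughly 21 N by the figure you gave), and the push stayed under about 10 N. I then eased the twist, opened the jaws and backed off.

**Last checks**
- **Clamp arm:** the tip gives 1.56 rad. Its edges in the two views give 1.54 to 1.62, so they disagree by up to about 5°; the mean of all five is about 1.59, against the target of 1.57.
- **Key:** it stands upright with its flange on the rim.
- **Rail and other things:** the rail's ends are where they were at the start, and the other things look unmoved in the final pictures. I compared both by eye.
- **Robot:** it is clear of everything, and the wrist force reads about zero.

**Problems along the way**
- My first move command was refused, because every row needs all seven values; nothing moved.
- At the first sign of engagement the push had only partly faded. I turned 3.5° further until it was gone before lowering.

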